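Turn over a coated coupon with a spatula

ROBOT

A 6-joint arm with a two-finger parallel gripper is mounted at the origin on a cart in front of the work surface, level with it; the furniture and walls round the work are solid. World frame = base frame: x ahead of the robot, y to its left, z up, the work surface at z = 0. Lengths are in m, angles in rad, forces in N, time in s.
With the tool pointing down it reaches from about 0.325 to 0.85 m from the base axis. Payload 4.4 kg.
Tool frame: the origin (TCP) lies midway between the tips of the shut fingers; the grasp point (between the pads) lies 19 mm behind it; z points along the fingers, y is the line along which they close (so a half turn about z gives the same grasp; the last joint's range is limited). The gripper opens to 94 mm and grips with 3 to 60 N. Pads are 16 mm wide; open, the fingers measure 119 mm over their backs; the gripper's body (75 mm by 177 mm) begins 78 mm behind the grasp point.
Start: joints at [1.077, 0.207, 1.542, -0, 1.393, -0.15], TCP at [0.193, 0.542, 0.205] pointing down, gripper open.
Joint ranges: [-2.73, 2.73], [-0.86, 2.22], [0.23, 2.46], [-1.11, 4.25], [0.08, 2.63], [-2.82, 2.82]. Speed limits (rad/s): [2.79, 2.79, 3.14, 3.14, 3.14, 3.14].

INTERFACE

Orientations are given as a rotation vector (axis times angle).
In Python, from station import r gives the robot as it stands.
- The arm moves only by the tool arm_command, never from a script. Its arguments are lists of equal length, an entry for each row: "delta_pos": the shift along the tool's x, y, z in m, a list of three; "roll": the turn about the tool's z in degrees. In form: {"delta_pos": [[x, y, z], ...], "roll": [roll, ...]}. A call has exactly 10 rows; each row shifts and turns the commanded pose from where the row before left it, along the tool's axes as they then stand; what a row does not reach is not made up. A row lasts 1/12 s, in which the tool goes at most 41.7 mm and 7.16 degrees, less where a joint would pass 70% of its speed; a pose out of reach is approached as far as the arm can. A call is refused whole if a number of a shift passes 0.0417 or a number of a turn 7.16, either way. A call with a gripper value outside its range is refused whole. "claw" is the closure, from 0 (fully open) to 1 (shut), set as the call begins (left out, the last holds). The fingers move at their own pace and stop on an object; "grip_force" is the grip in N (left out, the last holds). Time passes only in rows, so rows that do not move let the fingers close, or fill a call up. It gives the time, the measured TCP pose, the force, the opening and the grip force at its end, in the units of the state.
- r.sense(): the state, without advancing time (a new reading comes with each control period).
- r.grab_frame(name): name is "scene" or "top"; returns a dict with "frame" (384x512x3 uint8, red, green, blue), "fx", "fy", "cx", "cy" (pixels), "k1" (the pictures are not rectified: a ray, as slopes to the right and down, at radius r is drawn at 1 + k1 r^2 times it, then the intrinsics apply), "world_from_camera" (4x4, takes a point from camera to world coordinates). Camera axes: x right, y down, z forward; pixel columns grow to the right and rows downward; lengths in m; the calibration is good to about 2 mm. A picture is of the moment at which its call begins. There is no depth.
- r.finish_job(): hands the job in; it is judged then, once.
Trained networks look in a picture, given as the dict that the camera call returned (one of the last four; its "shot" number tells which), for a name from the list of things; names that differ only in an ending like _2 or _b are one class to them, and where a whole thing is asked for, a point or a joint stands for the part that bears it (a point fixed in the world has none). Each returns a list of dicts, best first, with "confidence" (0 to 1); they miss things now and then, are a little off and sometimes report something else, mostly with a low value. They report only what shows in the picture. A call takes as long as a camera call. They do not tell look-alikes from the thing itself.
- r.search_frame(picture, label): "centre" ([x, y, z] in m, in world coordinates, good to about 4 mm: the middle of the surface that is visible of it).
- r.regions_of(picture, label): "region" (384x512 bool, what is visible of it).
The state is a dict: "t": time; "qpos": joint angles; "dq": joint speeds; "joint_torque": joint torques, N m; "tool_pos": TCP position; "orientation": TCP orientation; "wrist_force": force on the tool from outside, world axes, zero at the start; "moment": the same for the moment, N m; "opening": opening from 0.0 (shut) to 1.0 (fully open); "grip_force": force on a finger pad.
Only numpy, scipy, OpenCV 4.12 (cv2) and the standard library are available. Lean on these libraries where they do the work, as an engineer would, in place of code of your own. Each camera call takes 0.05 s, during which the arm holds its last target. There are 200 camera calls.

TASK

Take the orange-handled spatula, slide its blade tip under the near edge of the blue-coated coupon and press the coupon home against the step of its stand with the stop rib on the blade: a light push of about 10 N for half a second, never above 16 N. Flip the coupon over the step with a brisk upward turn of the wrist so that it lies flat on the cork bed, blue face down. Stand the spatula back on its blade on the open worktop, well clear of the stand, without the gripper touching the coupon or disturbing the other things.

Things in the scene. Friction and masses are not known exactly. Their poses are not given: they have to be found in the camera images.
- stand: fixed aluminium stand with grey edges, 175 x 92 x 19 mm. Origin on the worktop (z = 0); x runs from the rails over the step to the cork bed. Two rails 8 mm high, x = -96 to 0, y = +-24 to +-32 mm, with a free channel between, open at its -x end; side guides 14 mm high at y = +-34 to +-41. The step, from 8 to 13 mm high, has a dark adjustable nosing: its face is fixed somewhere at x = -14 to 0 mm, not measured: feel for it.
- stand_bed (a point): centre of the cork-faced bed, 13 mm above the worktop, at stand x = 36 mm; the bed runs from the nosing to x = 72 mm, with fences 19 mm high (from the worktop) at its end and at y = +-39 mm
- coupon: square metal plate 60 x 60 x 8 mm, about 0.08 kg, smooth, blue face up at the start, bare aluminium below. Origin at the centre of the bare face, z towards the blue face. It starts on the rails, square to the stand within 2 degrees, 4 to 28 mm short of the nosing; home, it touches the nosing, its centre 30 mm before it. Turned over, its origin is on top, 21 mm above the worktop.
- spatula: steel spatula, orange handle, 0.12 kg, standing free on its blade. Origin at the middle of the rear edge of the blade's underside; x to the tip, z up. Blade x = 0 to 50 mm, 40 mm wide, 2.5 mm thick; upright stop rib across it, front face at x = 32 mm (18 mm behind the tip), top at z = 16.5 mm; handle 16 mm wide (y) by 18 mm, rising at 55 degrees from level towards -x, from (-11, 0, 32) to (-68, 0, 114) mm.
- spatula_grip (a point): middle of the spatula's handle at (-42, 0, 76) mm in its frame, where to grip across the 16 mm width (along y), fingers pointing down; its axes are the spatula's
- spatula_tip (a point): middle of the upper front edge of the blade, at (50, 0, 2.5) mm in the spatula's frame
- weight_b: bystander: brass-coloured knobbed weight, 29 mm across, 48 mm high, origin centre of its foot
- vial_b: bystander: orange vial with red cap, 26 mm across, 58 mm high, origin centre of its foot
- marker: bystander: white marker pen with red cap lying on the worktop, 17 x 135 x 16 mm, origin under its middle
Mind the look-alikes: they are no part of the job. What is shaped like the spatula but yellow is not meant.

How it is judged:
On the way, in this order (a step that is already met when the one before it is completed fails the run):
1. the spatula presses the coupon home against the step with 6 to 14 N (contact force between spatula and coupon between 6 and 14 N and contact force between coupon and stand above 4 N and x of coupon in the frame of stand above -0.0465 m and angle between coupon's own z axis and vertical below 0.15 rad and x of spatula_tip in the frame of stand above -0.062 m), for 0.3 s.
2. the coupon is tipped up by more than 35 degrees on the spatula, whose blade is turned up by more than 20 degrees at over 0.4 rad/s (contact force between spatula and coupon above 0.05 N and angle between coupon's own z axis and vertical above 0.6 rad and angle between spatula's own z axis and vertical above 0.35 rad and angular speed of spatula above 0.4 rad/s).
3. the coupon lies on the cork bed, blue face down (angle between coupon's own z axis and vertical above 3 rad and x of coupon in the frame of stand between 0 and 0.05 m and z of coupon in the frame of stand between 0.018 and 0.024 m), for 0.2 s.
At the end, for the whole second after the job is handed in: The coupon lies flat (within 8 degrees) on the cork bed inside its fences, blue face down, its centre 0 to 50 mm beyond the stand's origin along its x; the spatula stands upright on its blade on the worktop (within 4.5 degrees), its origin more than 120 mm from the stand's origin; both are at rest (all of step 3 and linear speed of each of coupon, spatula below 0.02 m/s and angle between spatula's own z axis and vertical below 0.08 rad and height (world z) of spatula below 0.004 m and horizontal distance between spatula and stand above 0.12 m); the robot touches nothing.
It fails at once if the coupon is pushed with more than 16 N by the spatula (contact force between spatula and coupon above 16 N).
It fails at once if the spatula is pressed on the stand with more than 20 N (contact force between spatula and stand above 20 N).
It fails at once if the gripper or the arm touches the coupon (contact force between any of the fingers, the arm and coupon above 0.3 N).
It fails at once if a bystander is moved by more than 15 mm (distance of any of weight_b, vial_b, marker from where it was at the start of the episode above 0.015 m).
It also fails if it takes over 61 s, if anything falls off the work surface, if the arm or the gripper's body presses on something with over 40 N, if the wrist force passes 120 N, or if a joint passes its speed limit or range.

## Working session

There is one attempt and no reset: what is moved stays moved. The work goes in short steps, Python scripts to look and compute and a tool call to move; the robot and the scene stay as the last step left them, time stands still between calls to the robot, and variables do not carry over. Pictures are saved under pics/ and viewed, at most 10 in all, crops included, and the job is handed in when it is done.

Besides the shell and the picture viewer there is one more tool, called after "Emit:" in YAML: its name, and indented under it one key for each argument. arm_command: Moves the arm, as the interface text tells. Its arguments: {"type":"object","properties":{"delta_pos":{"type":"array"},"roll":{"type":"array"},"claw":{"type":"number"},"grip_force":{"type":"number"}},"required":["delta_pos","roll"]}

```bash
mkdir -p pics; cat > h.py <<'E'
import numpy as np, cv2
from station import r
def shot(n,fn=None):
    p=r.grab_frame(n)
    if fn: cv2.imwrite('pics/'+fn,cv2.cvtColor(p['frame'],cv2.COLOR_RGB2BGR))
    return p
def K(p): return np.array([[p['fx'],0,p['cx']],[0,p['fy'],p['cy']],[0,0,1.]]),np.array([p['k1'],0,0,0,0.])
def ray(p,u,v,z):
    k,d=K(p); a=cv2.undistortPoints(np.array([[[u,v]]],float),k,d)[0,0]
    T=np.array(p['world_from_camera']); w=T[:3,:3]@np.array([a[0],a[1],1]); o=T[:3,3]
    return o+w*(z-o[2])/w[2]
def proj(p,X):
    k,d=K(p); C=np.linalg.inv(np.array(p['world_from_camera'])); 
    return cv2.projectPoints(np.atleast_2d(np.array(X,float)),cv2.Rodrigues(C[:3,:3])[0],C[:3,3],k,d)[0][:,0]
E
python3 - <<'E'
from h import *
np.set_printoptions(precision=4,suppress=True)
a=shot('top','top1.png'); b=shot('scene','scene1.png')
for n,p in (('top',a),('scene',b)):
    print(n,p['fx'],p['k1'],np.array(p['world_from_camera'])[:3].round(3).tolist())
    for l in ['stand','coupon','spatula','weight_b','vial_b','marker','spatula_grip','stand_bed']:
        try: print(l,[(np.round(q['centre'],3).tolist(),round(q['confidence'],2)) for q in r.search_frame(p,l)])
        except Exception as e: print(l,e)
print(r.sense())
E
```

```text
top 405.8306016083938 -0.036321149398002 [[0.018, -0.979, 0.203, 0.338], [-1.0, -0.017, 0.007, 0.065], [-0.003, -0.203, -0.979, 1.06]]
stand [([0.623, 0.139, 0.009], 0.78)]
coupon [([0.537, 0.141, 0.012], 0.81)]
spatula [([0.628, -0.067, 0.006], 0.82), ([0.426, -0.141, -0.002], 0.69)]
weight_b [([0.483, -0.232, 0.032], 0.41)]
vial_b [([0.573, 0.363, 0.044], 0.54)]
marker [([0.388, 0.361, 0.012], 0.61)]
spatula_grip [([0.629, -0.068, 0.005], 0.75), ([0.428, -0.138, 0.0], 0.71)]
stand_bed [([0.626, 0.131, 0.01], 0.76)]
scene 462.2417736992927 -0.1729795967060098 [[0.525, -0.58, 0.623, -0.301], [-0.851, -0.341, 0.4, -0.47], [-0.02, -0.74, -0.672, 0.952]]
stand [([0.616, 0.13, 0.012], 0.7), ([0.604, -0.075, 0.027], 0.66)]
coupon [([0.54, 0.137, 0.015], 0.59)]
spatula [([0.434, -0.124, 0.04], 0.81), ([0.61, -0.074, 0.033], 0.75)]
weight_b [([0.477, -0.242, 0.033], 0.74)]
vial_b [([0.569, 0.361, 0.033], 0.67)]
marker [([0.376, 0.36, 0.014], 0.74), ([0.479, -0.244, 0.037], 0.47)]
spatula_grip [([0.43, -0.123, 0.041], 0.69), ([0.604, -0.073, 0.025], 0.47)]
stand_bed [([0.621, 0.131, 0.013], 0.67), ([0.377, 0.361, 0.012], 0.27)]
{'t': 0.9, 'qpos': array([ 1.0775,  0.2065,  1.5415, -0.    ,  1.3935, -0.1505]), 'dq': array([ 0.0007, -0.0008, -0.0004, -0.0005,  0.0008, -0.0003]), 'joint_torque': array([  0.0002, -37.0866, -28.1772,   0.0698,   0.0273,  -0.    ]), 'tool_pos': array([0.1933, 0.5416, 0.2055]), 'orientation': array([0.5358, 3.0955, 0.0001]), 'wrist_force': array([ 0.447 , -0.4064,  0.0139]), 'moment': array([-0.0221,  0.01  ,  0.0309]), 'grip_force': 0.0, 'opening': 1.0011012293654686}
```

View pics/top1.png

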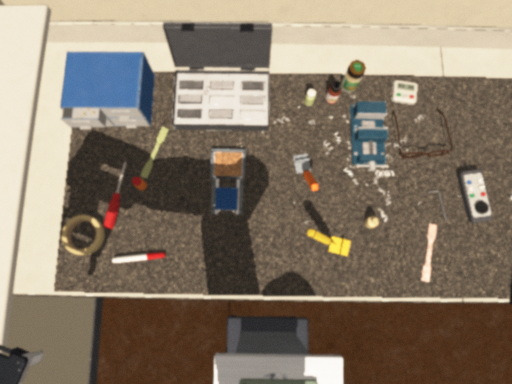

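View pics/scene1.png

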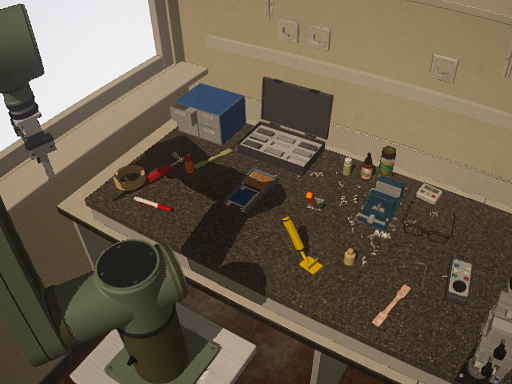

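```bash
python3 - <<'E'
import cv2,numpy as np
a=cv2.imread('pics/top1.png');b=cv2.imread('pics/scene1.png')
f=lambda i,u,v,w,h,s:cv2.resize(i[v:v+h,u:u+w],None,fx=s,fy=s,interpolation=cv2.INTER_CUBIC)
t=np.hstack([f(a,205,140,50,80,5),np.zeros((400,10,3),np.uint8),f(a,280,140,50,80,5)])
s=np.hstack([f(b,295,180,40,40,5),f(b,220,165,62,50,5)[:200]])
o=np.zeros((600,520,3),np.uint8);o[:400,:510]=t;o[400:,:min(510,s.shape[1])]=s[:,:510]
cv2.imwrite('pics/crop1.png',np.clip(o*1.3,0,255).astype(np.uint8))
E
```

```text
(no output)
```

View pics/crop1.png

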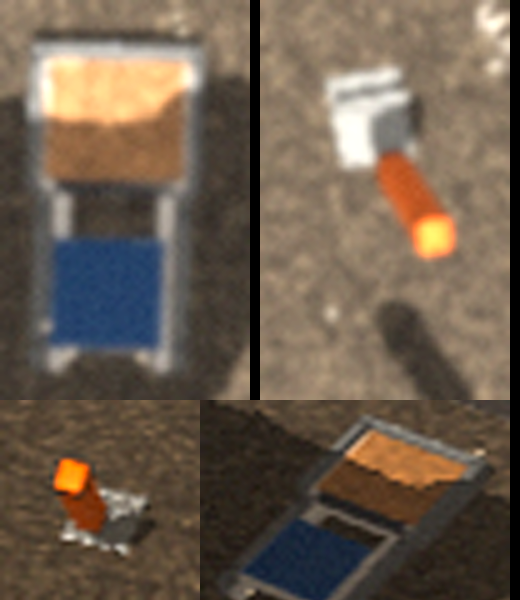

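```bash
cat > fit.py <<'E'
from h import *
from scipy.optimize import least_squares
def T(p,P):
    P=np.atleast_2d(np.array(P,float)); c,s=np.cos(p[2]),np.sin(p[2])
    return np.c_[p[0]+c*P[:,0]-s*P[:,1],p[1]+s*P[:,0]+c*P[:,1],P[:,2]]
def fit(obs,x0):
    f=lambda p:np.concatenate([(proj(c,T(p,P))-np.array(U)).ravel() for c,P,U in obs])
    s=least_squares(f,x0,loss='soft_l1'); return s.x,f(s.x).reshape(-1,2)
E
python3 - <<'E'
from fit import *
np.set_printoptions(precision=4,suppress=True)
a=shot('top');b=shot('scene')
C=lambda u0,v0,o,L:[((u-o[0]+.5)/5-.5+u0,(v-o[1]+.5)/5-.5+v0) for u,v in L]
m=1e-3
sp=[(a,np.array([[50,20,2.5],[50,-20,2.5],[-68,0,114]])*m,C(280,140,(260,0),[(325,78),(400,66),(433,235)])),
    (b,np.array([[-68,0,114],[50,20,2.5],[50,-20,2.5],[0,20,2.5],[0,-20,2.5]])*m,C(295,180,(0,400),[(73,473),(98,492),(148,500),(65,535),(125,552)]))]
x,e=fit(sp,[.61,-.06,.2]);print('spatula',x,np.degrees(x[2]));print(e)
g=T(x,[-.042,0,.076]);print('grip',g)
st=[(a,np.array([[79,46,19],[79,-46,19],[-96,28,8],[-96,-28,8]])*m,C(205,140,(0,0),[(33,42),(204,42),(62,365),(168,365)]))]
x,e=fit(st,[.62,.14,0]);print('stand top',x);print(e)
st.append((b,np.array([[79,46,19],[79,-46,19]])*m,C(220,165,(200,400),[(362,420),(488,462)])))
x,e=fit(st,[.62,.14,0]);print('stand',x);print(e)
# coupon mask
for n,p in (('top',a),('scene',b)):
    M=cv2.cvtColor(p['frame'],cv2.COLOR_RGB2HSV);mk=cv2.inRange(M,(100,120,40),(125,255,255))
    n_,lab,stt,cen=cv2.connectedComponentsWithStats(mk)
    q=proj(p,[[.54,.138,.016]])[0];i=min(range(1,n_),key=lambda i:np.hypot(*(cen[i]-q))+(1e3 if stt[i,4]<100 else 0))
    rc=cv2.minAreaRect(np.argwhere(lab==i)[:,::-1].astype(np.float32))
    w=ray(p,*cen[i],.016);print(n,'coupon',stt[i],w,rc)
    c,s=np.cos(-x[2]),np.sin(-x[2]);d=w[:2]-x[:2];print(' in stand',c*d[0]-s*d[1],s*d[0]+c*d[1])
    rcw=np.array([ray(p,*k,.016) for k in cv2.boxPoints(rc)]);print(rcw[:,:2])
E
```

```text
spatula [ 0.6222 -0.0654  0.1722] 9.863714042998282
[[ 0.7169 -0.3355]
 [ 0.1941 -0.1093]
 [ 0.4251 -0.0766]
 [-0.6634  0.5737]
 [-2.2409 -1.6685]
 [ 0.3097 -0.1757]
 [-0.5523  0.1981]
 [ 0.2827  0.0445]]
grip [[ 0.5808 -0.0726  0.076 ]]
stand top [0.6009 0.1377 0.0155]
[[-0.0298 -0.2588]
 [ 0.0221 -0.2456]
 [-0.0676  0.2188]
 [ 0.0744  0.2545]]
stand [0.6003 0.1377 0.0165]
[[-0.0689 -0.0207]
 [-0.0125 -0.0384]
 [-0.0432  0.4647]
 [ 0.1016  0.4804]
 [ 0.4904 -1.1233]
 [ 0.0613 -0.6626]]
top coupon [216 188  21  21 411] [0.5429 0.1417 0.016 ] ((226.0, 198.0), (20.0, 20.0), 90.0)
 in stand -0.05733980154059008 0.004915132263437496
[[0.5694 0.1682]
 [0.5703 0.1155]
 [0.5168 0.1141]
 [0.5159 0.1663]]
scene coupon [229 189  24  16 212] [0.5438 0.1405 0.016 ] ((240.70709228515625, 196.50296020507812), (19.692310333251953, 13.615386009216309), 22.61986541748047)
 in stand -0.056492754066534895 0.0037416898574667316
[[0.517  0.1665]
 [0.5731 0.1854]
 [0.5719 0.1177]
 [0.5169 0.1011]]
```

Emit:
arm_command:
  delta_pos:
    - [-0.0286,-0.0224,0]
    - [-0.0286,-0.0224,0]
    - [-0.0286,-0.0224,0]
    - [-0.0286,-0.0224,0]
    - [-0.0286,-0.0224,0]
    - [-0.0286,-0.0224,0]
    - [-0.0286,-0.0224,0]
    - [-0.0286,-0.0224,0]
    - [-0.0286,-0.0224,0]
    - [-0.0286,-0.0224,0]
  roll: [0,0,0,0,0,0,0,0,0,0]
  claw: 0.2

```text
t: 1.83
tool_pos: [0.388, 0.2329, 0.2058]
orientation: [0.536, 3.095, 0.001]
wrist_force: [1.0, 1.2, 0.2]
opening: 0.801
grip_force: 0.0
```

Emit:
arm_command:
  delta_pos:
    - [-0.0286,-0.0224,0]
    - [-0.0286,-0.0224,0]
    - [-0.0286,-0.0224,0]
    - [-0.0286,-0.0224,0]
    - [-0.0286,-0.0224,0]
    - [-0.0286,-0.0224,0]
    - [-0.0286,-0.0224,0]
    - [-0.0286,-0.0224,0]
    - [-0.0286,-0.0224,0]
    - [-0.0286,-0.0224,0]
  roll: [0,0,0,0,0,0,0,0,0,0]

```text
t: 2.67
tool_pos: [0.5821, -0.0744, 0.2055]
orientation: [0.536, 3.095, 0.0]
wrist_force: [0.2, 0.5, 1.1]
opening: 0.799
grip_force: 0.0
```

Emit:
arm_command:
  delta_pos:
    - [0,0,0.014]
    - [0,0,0.014]
    - [0,0,0.014]
    - [0,0,0.014]
    - [0,0,0.014]
    - [0,0,0]
    - [0,0,0]
    - [0,0,0]
    - [0,0,0]
    - [0,0,0]
  roll: [-5.92,-5.92,-5.92,-5.92,-5.92,0,0,0,0,0]

```text
t: 3.5
tool_pos: [0.5823, -0.0728, 0.1368]
orientation: [-0.271, 3.128, -0.001]
wrist_force: [0.0, 0.2, 0.2]
opening: 0.803
grip_force: 0.0
```

Emit:
arm_command:
  delta_pos:
    - [0,0,0.01]
    - [0,0,0.01]
    - [0,0,0.01]
    - [0,0,0.01]
    - [0,0,0.01]
    - [0,0,0.01]
    - [0,0,0.01]
    - [0,0,0.01]
    - [0,0,0]
    - [0,0,0]
  roll: [0,0,0,0,0,0,0,0,0,0]

```text
t: 4.33
tool_pos: [0.5807, -0.0725, 0.0544]
orientation: [0.273, -3.128, -0.001]
wrist_force: [0.6, -0.0, 0.2]
opening: 0.8
grip_force: 0.0
```

Emit:
arm_command:
  delta_pos:
    - [0,0,0]
    - [0,0,0]
    - [0,0,0]
    - [0,0,0]
    - [0,0,0]
    - [0,0,0]
    - [0,0,0]
    - [0,0,0]
    - [0,0,0]
    - [0,0,0]
  roll: [0,0,0,0,0,0,0,0,0,0]
  claw: 1
  grip_force: 40

```text
t: 5.17
tool_pos: [0.5814, -0.0727, 0.0554]
orientation: [0.273, -3.13, -0.0]
wrist_force: [-0.4, 0.4, -0.2]
opening: 0.166
grip_force: 40.0
```

```bash
python3 - <<'E'
from h import *
a=shot('top');b=shot('scene')
f=lambda p,u,v:cv2.resize(p['frame'][v:v+60,u:u+80,::-1],None,fx=5,fy=5,interpolation=cv2.INTER_CUBIC)
cv2.imwrite('pics/g1.png',np.hstack([f(a,270,140),f(b,280,165)]))
s=r.sense();print(s['tool_pos'],s['wrist_force'],s['opening'],s['grip_force'])
E
```

```text
[ 0.58138979 -0.07262688  0.055447  ] [0.00929053 0.16037787 0.40778574] 0.16321304838367215 39.99845623970032
```

View pics/g1.png

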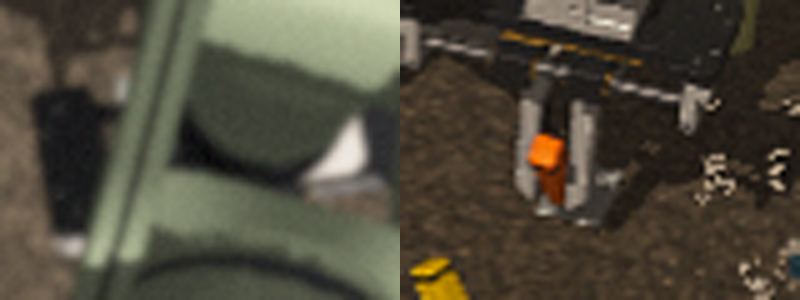

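Emit:
arm_command:
  delta_pos:
    - [0,0,-0.02]
    - [0,0,-0.02]
    - [0,0,-0.02]
    - [0.0146,0.0236,0]
    - [0.0146,0.0236,0]
    - [0.0146,0.0236,0]
    - [0.0146,0.0236,0]
    - [0.0146,0.0236,0]
    - [0.0146,0.0236,0]
    - [0.0146,0.0236,0]
  roll: [0,0,0,0,0,0,0,0,0,0]

```text
t: 6.1
tool_pos: [0.4507, 0.0732, 0.1151]
orientation: [0.272, -3.129, -0.0]
wrist_force: [-0.0, 0.7, -2.2]
opening: 0.17
grip_force: 40.0
```

Emit:
arm_command:
  delta_pos:
    - [0.0146,0.0236,0]
    - [0.0146,0.0236,0]
    - [0.0146,0.0236,0]
    - [0,0,0]
    - [0,0,0]
    - [0,0,0]
    - [0,0,0]
    - [0,0,0]
    - [0,0,0]
    - [0,0,0]
  roll: [0,0,0,3,3,2.9,0,0,0,0]

```text
t: 6.93
tool_pos: [0.3968, 0.1344, 0.1153]
orientation: [0.03, -3.141, 0.0]
wrist_force: [-0.2, 0.4, -1.8]
opening: 0.168
grip_force: 40.0
```

```bash
python3 - <<'E'
from h import *
a=shot('top');b=shot('scene')
f=lambda p,u,v:cv2.resize(p['frame'][v:v+100,u:u+80,::-1],None,fx=5,fy=5,interpolation=cv2.INTER_CUBIC)
cv2.imwrite('pics/g2.png',np.hstack([f(a,190,140),f(b,200,155)]))
s=r.sense();print(s['tool_pos'],s['orientation'],s['wrist_force'],s['opening'],s['grip_force'])
E
```

```text
[0.39681593 0.13441711 0.11539627] [ 2.92169814e-02 -3.14127780e+00  5.18358408e-05] [-0.08039469 -0.95760303 -0.3417764 ] 0.16937368622159205 39.99828636646271
```

View pics/g2.png

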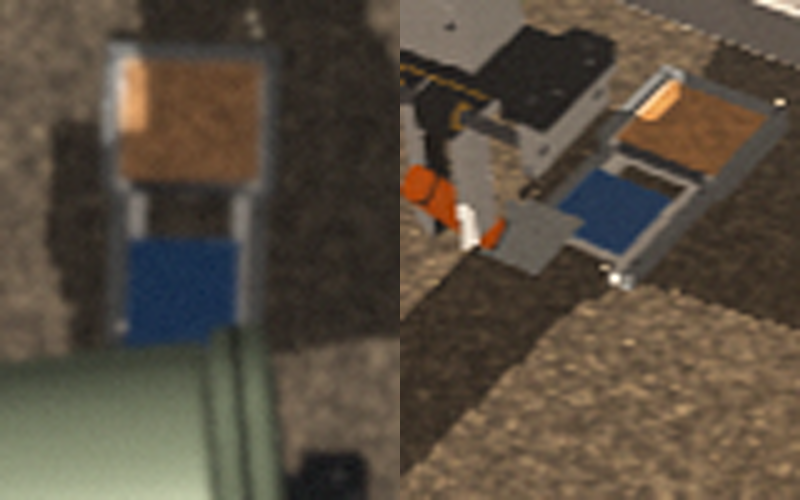

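```bash
python3 - <<'E'
from fit import *
np.set_printoptions(precision=1,suppress=True)
b=shot('scene')
s=r.sense();t=s['tool_pos'];yaw=0.0186
print(s['tool_pos'],s['wrist_force'])
for th in (-6,-3,0,3):
    P=np.array([[50,20,0],[50,-20,0],[0,-20,0],[0,20,0]])*1e-3
    g=np.array([-.0414,0,.0745]);c,si=np.cos(np.radians(th)),np.sin(np.radians(th))
    d=P-g; d=np.c_[c*d[:,0]-si*d[:,2],d[:,1],si*d[:,0]+c*d[:,2]]
    W=T([t[0],t[1],yaw],d)+[0,0,t[2]+.019]
    print(th,((proj(b,W)-[200,155]+.5)*5+[400,0]).tolist())
E
```

```text
[0.4 0.1 0.1] [-0.3  0.5 -1.2]
-6 [[522.1570963738984, 221.87093410106755], [579.8661628779937, 244.8940218839934], [531.1771050845822, 290.71958230890016], [472.59867680399907, 266.52184404478163]]
-3 [[525.695107546486, 211.88777733286415], [583.4633700488529, 234.7947530563181], [534.9653396138575, 283.9558339619732], [476.39299200651266, 259.86559302507897]]
0 [[528.9811361922842, 201.8604880518471], [586.8177932864193, 224.65558962498363], [538.6205647257055, 277.0439053574904], [480.0472169928736, 253.05908430658022]]
3 [[532.0078576495532, 191.8101744883613], [589.9220118324695, 214.49777731566144], [542.1348041312144, 269.99984635993883], [483.55336387603927, 246.1181843219947]]
```

Emit:
arm_command:
  delta_pos:
    - [0,0,0.0097]
    - [0,0,0.0097]
    - [0,0,0.0097]
    - [0,0,0.0097]
    - [0,0,0.0097]
    - [0,0,0.0097]
    - [0,0,0]
    - [0,0,0]
    - [0,0,0]
    - [0,0,0]
  roll: [0,0,0,0,0,0,0,0,0,0]

```text
t: 7.92
tool_pos: [0.3971, 0.1346, 0.0575]
orientation: [-0.029, 3.141, 0.0]
wrist_force: [-0.5, -0.8, -1.0]
opening: 0.168
grip_force: 40.0
```

Emit:
arm_command:
  delta_pos:
    - [-0.004,0,0]
    - [-0.004,0,0]
    - [-0.004,0,0]
    - [-0.004,0,0]
    - [-0.004,0,0]
    - [-0.004,0,0]
    - [-0.004,0,0]
    - [-0.004,0,0]
    - [-0.004,0,0]
    - [-0.004,0,0]
  roll: [0,0,0,0,0,0,0,0,0,0]

```text
t: 8.75
tool_pos: [0.4372, 0.1353, 0.0572]
orientation: [0.029, -3.141, 0.0]
wrist_force: [0.3, 0.7, -1.6]
opening: 0.165
grip_force: 40.0
```

```bash
python3 - <<'E'
from h import *
a=shot('top');b=shot('scene')
f=lambda p,u,v:cv2.resize(p['frame'][v:v+60,u:u+80,::-1],None,fx=8,fy=8,interpolation=cv2.INTER_CUBIC)
cv2.imwrite('pics/g3.png',f(b,215,160))
s=r.sense();print(s['tool_pos'],s['orientation'],s['wrist_force'],s['opening'],s['moment'])
for i in range(6):
    shot('top') if i<0 else 0
E
```

```text
[0.43768012 0.13526849 0.05739285] [-2.87897208e-02  3.14074512e+00  7.76614535e-05] [-0.21357011 -1.02759048 -1.38231916] 0.16993372673041607 [0.00670854 0.08635015 0.02851635]
```

View pics/g3.png

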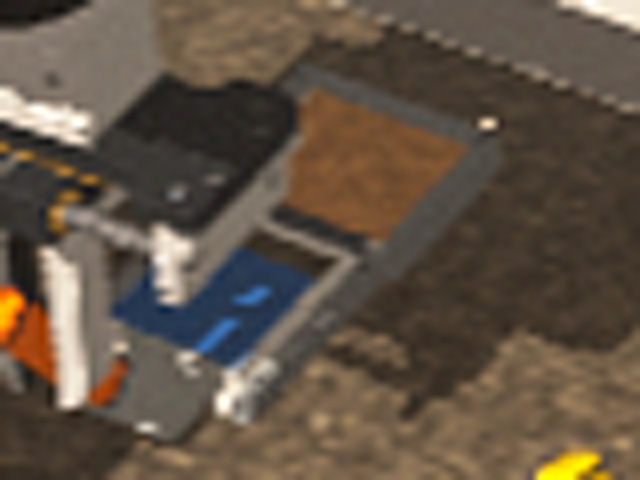

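Emit:
arm_command:
  delta_pos:
    - [-0.0012,0,0]
    - [-0.0012,0,0]
    - [-0.0012,0,0]
    - [-0.0012,0,0]
    - [-0.0012,0,0]
    - [-0.0012,0,0]
    - [-0.0012,0,0]
    - [-0.0012,0,0]
    - [-0.0012,0,0]
    - [-0.0012,0,0]
  roll: [0,0,0,0,0,0,0,0,0,0]

```text
t: 9.68
tool_pos: [0.4489, 0.1355, 0.0572]
orientation: [0.029, -3.141, -0.0]
wrist_force: [-0.3, -0.6, -0.1]
opening: 0.167
grip_force: 40.0
```

```bash
python3 - <<'E'
from fit import *
b=shot('scene')
np.set_printoptions(precision=1,suppress=True)
S=[.6006,.1377,.0165]
def gr(p):
    return ((p+.5-[225,165])*10)
im=cv2.resize(b['frame'][165:215,225:285,::-1],None,fx=10,fy=10,interpolation=cv2.INTER_CUBIC)
for x in (-14,-7,0):
    q=gr(proj(b,T(S,np.array([[x,-28,13],[x,-20,13]])*1e-3)));cv2.line(im,*[tuple(map(int,k)) for k in q],(0,255,0),1)
s=r.sense();t=s['tool_pos'];ribx=t[0]+.0414+.032
for x in (ribx+.06,):
    y=.1377
    q=gr(proj(b,[[x,y-.028,.016],[x,y-.0,.016]]));cv2.line(im,*[tuple(map(int,k)) for k in q],(0,0,255),1)
cv2.imwrite('pics/g4.png',im);print(t,s['wrist_force'],'coupon far if touching',ribx+.06-S[0])
E
```

```text
[0.4 0.1 0.1] [ 1.  -0.  -1.5] coupon far if touching -0.01797958093861851
```

View pics/g4.png

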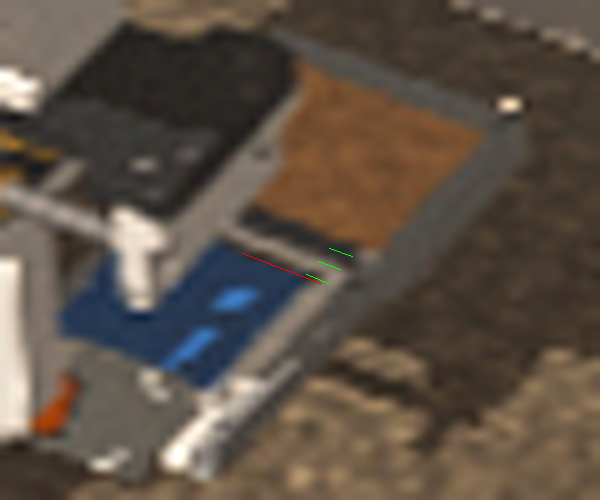

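Emit:
arm_command:
  delta_pos:
    - [-0.0006,0,0]
    - [-0.0006,0,0]
    - [-0.0006,0,0]
    - [-0.0006,0,0]
    - [-0.0006,0,0]
    - [-0.0006,0,0]
    - [-0.0006,0,0]
    - [-0.0006,0,0]
    - [-0.0006,0,0]
    - [-0.0006,0,0]
  roll: [0,0,0,0,0,0,0,0,0,0]

```text
t: 10.57
tool_pos: [0.4549, 0.1356, 0.0573]
orientation: [0.029, -3.141, 0.0]
wrist_force: [-0.8, 0.6, -0.6]
opening: 0.166
grip_force: 40.0
```

Emit:
arm_command:
  delta_pos:
    - [-0.0001,0,0]
    - [-0.0001,0,0]
    - [-0.0001,0,0]
    - [-0.0001,0,0]
    - [-0.0001,0,0]
    - [-0.0001,0,0]
    - [-0.0001,0,0]
    - [-0.0001,0,0]
    - [0,0,0]
    - [0,0,0]
  roll: [0,0,0,0,0,0,0,0,0,0]

```text
t: 11.4
tool_pos: [0.4556, 0.1356, 0.0573]
orientation: [-0.029, 3.141, -0.0]
wrist_force: [-0.0, -0.3, -0.5]
opening: 0.169
grip_force: 40.0
```

Emit:
arm_command:
  delta_pos:
    - [-0.0001,0,0]
    - [-0.0001,0,0]
    - [-0.0001,0,0]
    - [-0.0001,0,0]
    - [-0.0001,0,0]
    - [-0.0001,0,0]
    - [-0.0001,0,0]
    - [-0.0001,0,0]
    - [-0.0001,0,0]
    - [-0.0001,0,0]
  roll: [0,0,0,0,0,0,0,0,0,0]

```text
t: 12.23
tool_pos: [0.4566, 0.1356, 0.0572]
orientation: [-0.029, 3.141, -0.0]
wrist_force: [-1.4, -0.2, -1.0]
opening: 0.168
grip_force: 40.0
```

Emit:
arm_command:
  delta_pos:
    - [-0.0001,0,0]
    - [-0.0001,0,0]
    - [-0.0001,0,0]
    - [-0.0001,0,0]
    - [-0.0001,0,0]
    - [-0.0001,0,0]
    - [0,0,0]
    - [0,0,0]
    - [0,0,0]
    - [0,0,0]
  roll: [0,0,0,0,0,0,0,0,0,0]

```text
t: 13.07
tool_pos: [0.4572, 0.1356, 0.0572]
orientation: [-0.029, 3.141, -0.0]
wrist_force: [0.5, 0.6, -1.7]
opening: 0.171
grip_force: 40.0
```

Free still; continue with 1 mm steps.

Emit:
arm_command:
  delta_pos:
    - [-0.0001,0,0]
    - [-0.0001,0,0]
    - [-0.0001,0,0]
    - [-0.0001,0,0]
    - [-0.0001,0,0]
    - [-0.0001,0,0]
    - [-0.0001,0,0]
    - [-0.0001,0,0]
    - [-0.0001,0,0]
    - [-0.0001,0,0]
  roll: [0,0,0,0,0,0,0,0,0,0]

```text
t: 13.9
tool_pos: [0.4582, 0.1357, 0.0573]
orientation: [0.029, -3.141, 0.0]
wrist_force: [-0.7, 0.3, -1.1]
opening: 0.168
grip_force: 40.0
```

Emit:
arm_command:
  delta_pos:
    - [-0.0001,0,0]
    - [-0.0001,0,0]
    - [-0.0001,0,0]
    - [-0.0001,0,0]
    - [-0.0001,0,0]
    - [-0.0001,0,0]
    - [-0.0001,0,0]
    - [-0.0001,0,0]
    - [-0.0001,0,0]
    - [-0.0001,0,0]
  roll: [0,0,0,0,0,0,0,0,0,0]

```text
t: 14.73
tool_pos: [0.4592, 0.1357, 0.0573]
orientation: [-0.029, 3.141, -0.0]
wrist_force: [-0.4, -0.5, -1.1]
opening: 0.168
grip_force: 40.0
```

Emit:
arm_command:
  delta_pos:
    - [-0.0001,0,0]
    - [-0.0001,0,0]
    - [-0.0001,0,0]
    - [-0.0001,0,0]
    - [-0.0001,0,0]
    - [-0.0001,0,0]
    - [-0.0001,0,0]
    - [-0.0001,0,0]
    - [-0.0001,0,0]
    - [-0.0001,0,0]
  roll: [0,0,0,0,0,0,0,0,0,0]

```text
t: 15.57
tool_pos: [0.4602, 0.1357, 0.0573]
orientation: [-0.029, 3.141, -0.0]
wrist_force: [-0.7, -0.7, -1.4]
opening: 0.168
grip_force: 40.0
```

Emit:
arm_command:
  delta_pos:
    - [-0.0001,0,0]
    - [-0.0001,0,0]
    - [-0.0001,0,0]
    - [-0.0001,0,0]
    - [-0.0001,0,0]
    - [-0.0001,0,0]
    - [-0.0001,0,0]
    - [-0.0001,0,0]
    - [-0.0001,0,0]
    - [-0.0001,0,0]
  roll: [0,0,0,0,0,0,0,0,0,0]

```text
t: 16.4
tool_pos: [0.4612, 0.1357, 0.0572]
orientation: [0.029, -3.141, 0.0]
wrist_force: [-0.7, 0.4, -0.4]
opening: 0.168
grip_force: 40.0
```

Emit:
arm_command:
  delta_pos:
    - [-0.0001,0,0]
    - [-0.0001,0,0]
    - [-0.0001,0,0]
    - [-0.0001,0,0]
    - [-0.0001,0,0]
    - [-0.0001,0,0]
    - [-0.0001,0,0]
    - [-0.0001,0,0]
    - [-0.0001,0,0]
    - [-0.0001,0,0]
  roll: [0,0,0,0,0,0,0,0,0,0]

```text
t: 17.23
tool_pos: [0.4622, 0.1358, 0.0572]
orientation: [-0.029, 3.141, 0.0]
wrist_force: [-0.7, -0.2, -0.7]
opening: 0.167
grip_force: 40.0
```

Emit:
arm_command:
  delta_pos:
    - [-0.0001,0,0]
    - [-0.0001,0,0]
    - [-0.0001,0,0]
    - [-0.0001,0,0]
    - [-0.0001,0,0]
    - [-0.0001,0,0]
    - [-0.0001,0,0]
    - [-0.0001,0,0]
    - [-0.0001,0,0]
    - [-0.0001,0,0]
  roll: [0,0,0,0,0,0,0,0,0,0]

```text
t: 18.07
tool_pos: [0.4632, 0.1358, 0.0573]
orientation: [-0.029, 3.141, -0.0]
wrist_force: [-0.6, 0.5, -1.1]
opening: 0.167
grip_force: 40.0
```

Emit:
arm_command:
  delta_pos:
    - [-0.0001,0,0]
    - [-0.0001,0,0]
    - [-0.0001,0,0]
    - [-0.0001,0,0]
    - [-0.0001,0,0]
    - [-0.0001,0,0]
    - [-0.0001,0,0]
    - [-0.0001,0,0]
    - [-0.0001,0,0]
    - [-0.0001,0,0]
  roll: [0,0,0,0,0,0,0,0,0,0]

```text
t: 18.9
tool_pos: [0.4642, 0.1358, 0.0573]
orientation: [-0.029, 3.141, -0.0]
wrist_force: [0.1, -0.4, -1.3]
opening: 0.17
grip_force: 40.0
```

Emit:
arm_command:
  delta_pos:
    - [-0.0001,0,0]
    - [-0.0001,0,0]
    - [-0.0001,0,0]
    - [-0.0001,0,0]
    - [-0.0001,0,0]
    - [-0.0001,0,0]
    - [-0.0001,0,0]
    - [-0.0001,0,0]
    - [-0.0001,0,0]
    - [-0.0001,0,0]
  roll: [0,0,0,0,0,0,0,0,0,0]

```text
t: 19.73
tool_pos: [0.4646, 0.1358, 0.0571]
orientation: [0.029, -3.14, -0.0]
wrist_force: [-2.0, 0.7, -0.2]
opening: 0.167
grip_force: 40.0
```

```bash
python3 - <<'E'
from fit import *
b=shot('scene')
im=cv2.resize(b['frame'][165:215,225:285,::-1],None,fx=10,fy=10,interpolation=cv2.INTER_CUBIC)
cv2.imwrite('pics/g5.png',im);s=r.sense();print(s['tool_pos'],s['wrist_force'],s['moment'])
E
```

```text
[0.46466099 0.13580157 0.05706151] [-2.118137    0.05276428  0.04230988] [0.07104154 0.6071425  0.03073758]
```

View pics/g5.png

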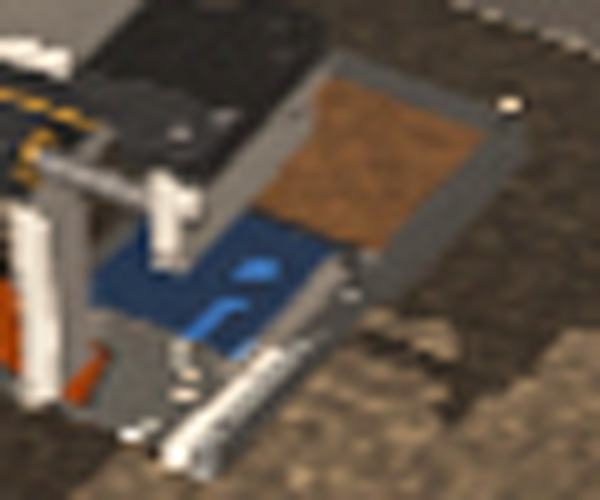

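Emit:
arm_command:
  delta_pos:
    - [-0.0001,0,0]
    - [-0.0001,0,0]
    - [-0.0001,0,0]
    - [-0.0001,0,0]
    - [0,0,0]
    - [0,0,0]
    - [0,0,0]
    - [0,0,0]
    - [0,0,0]
    - [0,0,0]
  roll: [0,0,0,0,0,0,0,0,0,0]

```text
t: 20.62
tool_pos: [0.4649, 0.1358, 0.057]
orientation: [0.029, -3.14, 0.0]
wrist_force: [-5.9, 0.6, 1.0]
opening: 0.167
grip_force: 40.0
```

```bash
cat > f.py <<'E'
from h import *
np.set_printoptions(precision=3,suppress=True)
L=[]
for i in range(2):
    r.grab_frame('scene');s=r.sense();L.append(np.r_[s['tool_pos'],s['wrist_force'],s['moment']])
print(s['t'],np.mean(L,0))
E
python3 f.py
```

```text
20.7167 [ 0.465  0.136  0.057 -5.077  0.641  0.858  0.127  1.204  0.031]
```

Emit:
arm_command:
  delta_pos:
    - [-0.0001,0,0]
    - [-0.0001,0,0]
    - [-0.0001,0,0]
    - [-0.0001,0,0]
    - [-0.0001,0,0]
    - [0,0,0]
    - [0,0,0]
    - [0,0,0]
    - [0,0,0]
    - [0,0,0]
  roll: [0,0,0,0,0,0,0,0,0,0]

```text
t: 21.55
tool_pos: [0.465, 0.1358, 0.0569]
orientation: [0.029, -3.139, 0.0]
wrist_force: [-4.9, 0.2, 0.4]
opening: 0.172
grip_force: 40.0
```

```bash
python3 f.py
```

```text
21.65 [ 0.465  0.136  0.057 -5.315  0.885  0.691  0.11   1.347 -0.03 ]
```

Emit:
arm_command:
  delta_pos:
    - [-0.0001,0,0]
    - [-0.0001,0,0]
    - [-0.0001,0,0]
    - [-0.0001,0,0]
    - [-0.0001,0,0]
    - [0,0,0]
    - [0,0,0]
    - [0,0,0]
    - [0,0,0]
    - [0,0,0]
  roll: [0,0,0,0,0,0,0,0,0,0]

```text
t: 22.48
tool_pos: [0.4651, 0.1358, 0.0567]
orientation: [0.029, -3.138, 0.0]
wrist_force: [-5.9, 0.0, 0.8]
opening: 0.165
grip_force: 40.0
```

```bash
python3 f.py
```

```text
22.5833 [ 0.465  0.136  0.057 -6.757  0.003  0.707  0.117  1.453 -0.035]
```

Emit:
arm_command:
  delta_pos:
    - [-0.0001,0,0]
    - [-0.0001,0,0]
    - [-0.0001,0,0]
    - [-0.0001,0,0]
    - [-0.0001,0,0]
    - [-0.0001,0,0]
    - [-0.0001,0,0]
    - [-0.0001,0,0]
    - [0,0,0]
    - [0,0,0]
  roll: [0,0,0,0,0,0,0,0,0,0]

```text
t: 23.42
tool_pos: [0.4652, 0.1358, 0.0565]
orientation: [0.029, -3.137, 0.0]
wrist_force: [-6.7, -0.4, 1.1]
opening: 0.171
grip_force: 40.0
```

```bash
python3 f.py
```

```text
23.5167 [ 0.465  0.136  0.056 -7.572 -0.084  0.994  0.119  1.633 -0.007]
```

Emit:
arm_command:
  delta_pos:
    - [-0.0002,0,0]
    - [-0.0002,0,0]
    - [-0.0002,0,0]
    - [-0.0002,0,0]
    - [-0.0002,0,0]
    - [-0.0002,0,0]
    - [-0.0002,0,0]
    - [0,0,0]
    - [0,0,0]
    - [0,0,0]
  roll: [0,0,0,0,0,0,0,0,0,0]

```text
t: 24.35
tool_pos: [0.4654, 0.1358, 0.056]
orientation: [0.029, -3.134, 0.0]
wrist_force: [-8.0, -0.4, 1.0]
opening: 0.168
grip_force: 40.0
```

```bash
python3 f.py
```

```text
24.45 [ 0.465  0.136  0.056 -8.57   0.252  1.496  0.138  2.003 -0.023]
```

Emit:
arm_command:
  delta_pos:
    - [-0.0002,0,0]
    - [-0.0002,0,0]
    - [-0.0002,0,0]
    - [-0.0001,0,0]
    - [0,0,0]
    - [0,0,0]
    - [0,0,0]
    - [0,0,0]
    - [0,0,0]
    - [0,0,0]
  roll: [0,0,0,0,0,0,0,0,0,0]

```text
t: 25.28
tool_pos: [0.4655, 0.1358, 0.0558]
orientation: [0.029, -3.133, 0.001]
wrist_force: [-9.5, 0.1, 1.0]
opening: 0.166
grip_force: 40.0
```

```bash
python3 f.py; python3 -c "
from station import r
s=r.sense();print(s['tool_pos'],s['orientation'],s['qpos'])"
```

```text
25.3833 [ 0.465  0.136  0.056 -9.385  0.234  1.057  0.044  2.17  -0.077]
[0.46550388 0.13581031 0.0558367 ] [ 2.88183059e-02 -3.13287853e+00  5.27920114e-04] [ 1.04808926e-01  2.07249608e-01  1.88458402e+00  5.55070996e-04
  1.05833361e+00 -1.48465845e+00]
```

Emit:
arm_command:
  delta_pos:
    - [0.001,0,0]
    - [0.001,0,0]
    - [0.001,0,0]
    - [0.001,0,0.0005]
    - [0,0,0.0005]
    - [0,0,0.0005]
    - [0,0,0]
    - [0,0,0]
    - [0,0,0]
    - [0,0,0]
  roll: [0,0,0,0,0,0,0,0,0,0]

```text
t: 26.22
tool_pos: [0.465, 0.1358, 0.0555]
orientation: [0.029, -3.14, 0.0]
wrist_force: [-4.8, 1.2, -1.8]
opening: 0.167
grip_force: 40.0
```

```bash
python3 f.py
```

```text
26.3167 [ 0.465  0.136  0.056 -5.037 -0.216 -1.563  0.179  1.33  -0.009]
```

Emit:
arm_command:
  delta_pos:
    - [0.0055,0,0.0033]
    - [0.0052,0,0.0037]
    - [0.0049,0,0.0041]
    - [0.0026,0,0.0045]
    - [0.0012,0,0.0048]
    - [-0.0001,0,0.0051]
    - [-0.0015,0,0.0054]
    - [-0.0019,0,0.0056]
    - [-0.0024,0,0.0058]
    - [-0.0028,0,0.006]
  roll: [0,0,0,0,0,0,0,0,0,0]
  grip_force: 12

```text
t: 27.15
tool_pos: [0.4546, 0.1356, 0.0068]
orientation: [0.029, -3.141, 0.0]
wrist_force: [-3.0, -0.2, 2.0]
opening: 0.171
grip_force: 12.0
```

```bash
python3 - <<'E'
from fit import *
b=shot('scene');s=r.sense()
im=cv2.resize(b['frame'][150:210,205:285,::-1],None,fx=10,fy=10,interpolation=cv2.INTER_CUBIC)
cv2.imwrite('pics/g6.png',im);print(s['tool_pos'],s['orientation'],s['wrist_force'],s['moment'],s['opening'])
E
```

```text
[0.45505449 0.13547509 0.00597474] [-2.87885221e-02  3.14134744e+00 -1.08783134e-04] [-0.65654827 -0.42770124  0.02983355] [ 0.10334554 -0.03452496 -0.02434878] 0.16729898097506826
```

View pics/g6.png

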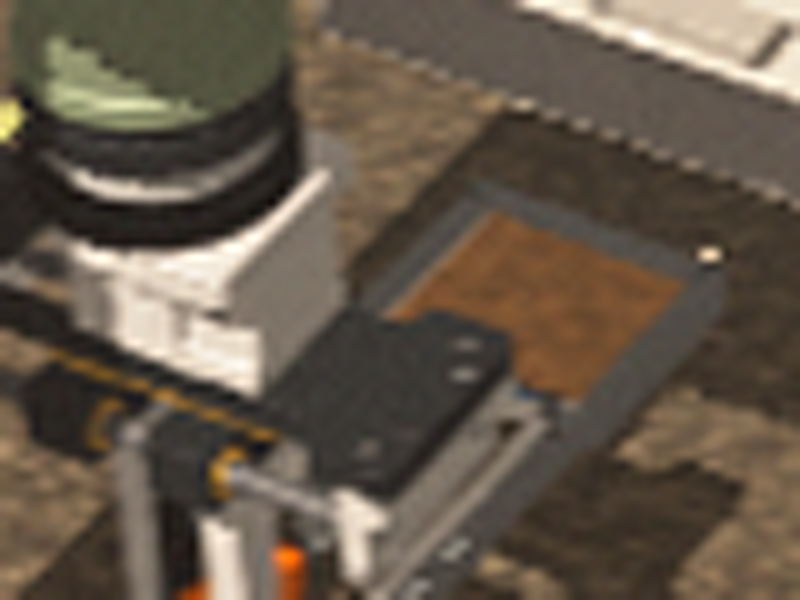

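```bash
python3 - <<'E'
from fit import *
b=shot('scene');s=r.sense();t=s['tool_pos']
M=cv2.cvtColor(b['frame'],cv2.COLOR_RGB2HSV);mk=cv2.inRange(M,(3,170,90),(14,255,255))
n,lab,st,cen=cv2.connectedComponentsWithStats(mk)
for i in range(1,n):
    if st[i,4]>8 and 180<cen[i][0]<280 and 150<cen[i][1]<260: print('orange',st[i],cen[i])
for th in (0,15,30,43,50):
    c,si=np.cos(np.radians(th)),np.sin(np.radians(th)); o=[]
    for P in ((-73,0,107),(-63,0,121),(-11,0,32),(50,-20,2.5)):
        d=np.array(P)*1e-3-[-.0414,0,.0744]; o.append(T([t[0],t[1],.0186],[[c*d[0]-si*d[2],d[1],si*d[0]+c*d[2]]])[0]+[0,0,t[2]+.019])
    print(th,proj(b,o).round(1).tolist(),o[3].round(3))
blue=cv2.inRange(M,(100,110,30),(125,255,255));n,lab,st,cen=cv2.connectedComponentsWithStats(blue)
for i in range(1,n):
    if 200<cen[i][0]<290 and 150<cen[i][1]<230: print('blue',st[i],cen[i])
cv2.imwrite('pics/g7.png',cv2.resize(b['frame'][170:245,205:285,::-1],None,fx=8,fy=8,interpolation=cv2.INTER_CUBIC))
E
```

```text
orange [187 161   7  13  54] [190.03703704 167.11111111]
orange [233 204   3   7  15] [234.13333333 206.8       ]
orange [213 208  13  16  97] [219.72164948 216.11340206]
0 [[218.4, 211.1], [220.1, 205.3], [232.1, 216.7], [248.9, 213.7]] [ 0.547  0.117 -0.046]
15 [[217.2, 215.1], [218.0, 209.6], [233.8, 212.4], [251.2, 204.6]] [ 0.562  0.118 -0.02 ]
30 [[216.6, 218.8], [216.4, 214.1], [234.9, 208.2], [252.3, 196.0]] [0.571 0.118 0.009]
43 [[216.6, 221.7], [215.6, 217.9], [235.3, 204.7], [252.1, 189.3]] [0.571 0.118 0.035]
50 [[216.8, 223.1], [215.4, 219.9], [235.3, 203.0], [251.6, 186.2]] [0.569 0.118 0.049]
```

Emit:
arm_command:
  delta_pos:
    - [-0.003,0,-0.0025]
    - [-0.004,0,-0.0025]
    - [-0.005,0,-0.002]
    - [-0.005,0,-0.002]
    - [-0.005,0,-0.002]
    - [-0.005,0,-0.002]
    - [-0.005,0,-0.002]
    - [-0.005,0,-0.002]
    - [-0.005,0,-0.002]
    - [-0.003,0,-0.001]
  roll: [0,0,0,0,0,0,0,0,0,0]
  grip_force: 60

```text
t: 28.08
tool_pos: [0.501, 0.1365, 0.0279]
orientation: [-0.029, 3.14, 0.0]
wrist_force: [0.9, 0.3, -0.3]
opening: 0.165
grip_force: 60.0
```

```bash
python3 f.py; python3 - <<'E'
from fit import *
a=shot('top');b=shot('scene')
for p in (a,b):
    for l in ('coupon','stand_bed'): print([(np.round(q['centre'],3).tolist(),round(q['confidence'],2)) for q in r.search_frame(p,l)])
f=lambda p,u,v:cv2.resize(p['frame'][v:v+75,u:u+50,::-1],None,fx=8,fy=8,interpolation=cv2.INTER_CUBIC)
cv2.imwrite('pics/g8.png',np.hstack([f(a,205,135),f(b,238,150)]))
S=[.6006,.1377,.0165]
for n,p in(('top',a),('scene',b)):
    for P in ((10,-25,13),(25,-25,13),(40,-25,13),(60,-25,13),(40,0,13),(60,25,13)):
        u,v=proj(p,T(S,np.array(P)*1e-3))[0].round().astype(int);print(n,P,p['frame'][v,u])
E
```

```text
28.1833 [ 0.501  0.136  0.028  0.092 -0.236 -1.039  0.017  0.035  0.03 ]
[]
[([0.669, 0.137, 0.019], 0.57)]
[([0.632, 0.114, 0.02], 0.4)]
[([0.597, 0.099, 0.014], 0.79)]
top (10, -25, 13) [100 105  84]
top (25, -25, 13) [ 97 104  85]
top (40, -25, 13) [90 94 75]
top (60, -25, 13) [88 74 59]
top (40, 0, 13) [84 89 72]
top (60, 25, 13) [125 112 105]
scene (10, -25, 13) [126  88  62]
scene (25, -25, 13) [127 109  90]
scene (40, -25, 13) [124  95  73]
scene (60, -25, 13) [113  84  59]
scene (40, 0, 13) [126 114 102]
scene (60, 25, 13) [62 58 56]
```

Emit:
arm_command:
  delta_pos:
    - [0.009,0,-0.006]
    - [0.012,0,-0.006]
    - [0.012,0,-0.006]
    - [0.012,0,-0.006]
    - [0.012,0,-0.004]
    - [0.013,0,-0.004]
    - [0.013,0,0]
    - [0.013,0,0]
    - [0.013,0,0]
    - [0.011,0,0]
  roll: [0,0,0,0,0,0,0,0,0,0]

```text
t: 29.32
tool_pos: [0.3785, 0.1342, 0.0593]
orientation: [0.029, -3.141, 0.0]
wrist_force: [-0.4, -0.2, -1.9]
opening: 0.169
grip_force: 60.0
```

```bash
python3 f.py; python3 - <<'E'
from fit import *
a=shot('top');b=shot('scene')
for p in (a,b):
    for l in ('coupon','spatula'): print([(np.round(q['centre'],3).tolist(),round(q['confidence'],2)) for q in r.search_frame(p,l)])
f=lambda p,u,v:cv2.resize(p['frame'][v:v+90,u:u+65,::-1],None,fx=6,fy=6,interpolation=cv2.INTER_CUBIC)
cv2.imwrite('pics/g9.png',np.hstack([f(a,195,140),f(b,200,155)]))
E
```

```text
29.4167 [ 0.377  0.134  0.059 -0.474  0.47  -1.73   0.028  0.153 -0.021]
[([0.626, 0.142, 0.017], 0.81), ([0.382, 0.364, 0.013], 0.71)]
[([0.429, -0.141, -0.003], 0.76), ([0.464, 0.135, 0.086], 0.73)]
[([0.627, 0.136, 0.024], 0.85)]
[([0.434, -0.126, 0.04], 0.56), ([0.352, 0.125, 0.093], 0.49)]
```

View pics/g9.png

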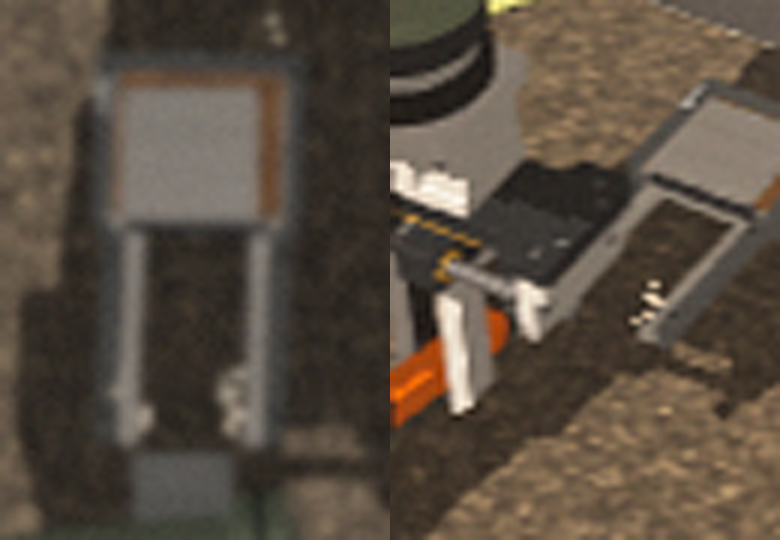

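Emit:
arm_command:
  delta_pos:
    - [0,0,-0.003]
    - [0,0,0]
    - [0,0,0]
    - [0,0,0]
    - [0,0,0]
    - [0,0,0]
    - [0,0,0]
    - [0,0,0]
    - [0,0,0]
    - [0,0,0]
  roll: [0,0,0,0,0,0,0,0,0,0]
  grip_force: 3

```text
t: 30.55
tool_pos: [0.3799, 0.1342, 0.0625]
orientation: [-0.029, 3.141, 0.0]
wrist_force: [-0.7, 0.1, 0.5]
opening: 0.17
grip_force: 3.0
```

```bash
cat > th.py <<'E'
from fit import *
b=shot('scene');s=r.sense();t=s['tool_pos'];print(s['t'],t,s['wrist_force'],s['moment'],s['opening'],s['grip_force'])
M=cv2.cvtColor(b['frame'],cv2.COLOR_RGB2HSV);mk=cv2.inRange(M,(3,170,90),(14,255,255))
n,lab,st,cen=cv2.connectedComponentsWithStats(mk)
for i in range(1,n):
    if st[i,4]>8 and 180<cen[i][0]<280 and 170<cen[i][1]<280: print('orange',st[i],cen[i])
for th in (-20,-5,0,15,30,43,50):
    c,si=np.cos(np.radians(th)),np.sin(np.radians(th)); o=[]
    for P in ((-73,0,107),(-63,0,121),(-11,0,32),(50,-20,2.5)):
        d=np.array(P)*1e-3-[-.0414,0,.0744]; o.append(T([t[0],t[1],.0186],[[c*d[0]-si*d[2],d[1],si*d[0]+c*d[2]]])[0]+[0,0,t[2]+.019])
    print(th,proj(b,o).round(1).tolist(),o[3].round(3))
a=shot('top')
for p in (a,b): print([(np.round(q['centre'],3).tolist(),round(q['confidence'],2)) for q in r.search_frame(p,'spatula')])
E
python3 th.py
```

```text
30.6 [0.37989374 0.1342445  0.06246963] [ 0.38939722 -0.75784086  0.33120299] [ 0.08948577 -0.04262803  0.03537973] 0.1716112882289785 3.0001993104815483
orange [199 204  11  17  94] [204.18085106 210.85106383]
orange [213 219   4   5  10] [214.5 221.3]
-20 [[203.1, 207.5], [205.8, 201.6], [213.2, 224.3], [229.5, 228.4]] [ 0.442  0.115 -0.017]
-5 [[201.1, 211.6], [203.0, 205.4], [215.6, 220.3], [233.5, 218.8]] [0.465 0.116 0.002]
0 [[200.5, 213.0], [202.2, 206.8], [216.3, 218.8], [234.6, 215.6]] [0.472 0.116 0.01 ]
15 [[199.2, 217.2], [199.9, 211.4], [218.0, 214.3], [237.0, 205.9]] [0.487 0.116 0.036]
30 [[198.6, 221.2], [198.3, 216.2], [219.1, 209.8], [238.0, 196.7]] [0.495 0.116 0.065]
43 [[198.7, 224.3], [197.5, 220.3], [219.5, 206.1], [237.7, 189.7]] [0.496 0.116 0.091]
50 [[198.9, 225.8], [197.3, 222.3], [219.5, 204.2], [237.0, 186.3]] [0.494 0.116 0.105]
[([0.425, -0.14, -0.001], 0.94)]
[([0.431, -0.125, 0.045], 0.68), ([0.409, 0.125, 0.022], 0.52)]
```

Emit:
arm_command:
  delta_pos:
    - [0,0,0.001]
    - [0,0,0.001]
    - [0,0,0.001]
    - [0,0,0.001]
    - [0,0,0.001]
    - [0,0,0.001]
    - [0,0,0.001]
    - [0,0,0.001]
    - [0,0,0]
    - [0,0,0]
  roll: [0,0,0,0,0,0,0,0,0,0]

```text
t: 31.58
tool_pos: [0.3799, 0.1342, 0.0543]
orientation: [-0.029, 3.141, -0.0]
wrist_force: [-0.3, 0.4, -1.8]
opening: 0.168
grip_force: 3.0
```

```bash
python3 th.py
```

```text
31.6333 [0.37991827 0.13420093 0.0543158 ] [-0.33569812  0.25732908 -1.33193532] [ 0.02471636  0.0828109  -0.04354994] 0.1720974904606484 2.9999664053320885
orange [198 208  12  14  87] [203.87356322 214.16091954]
-20 [[203.4, 209.8], [206.2, 203.9], [213.5, 226.4], [229.7, 230.3]] [ 0.442  0.115 -0.026]
-5 [[201.4, 213.8], [203.4, 207.6], [215.9, 222.3], [233.7, 220.8]] [ 0.465  0.116 -0.006]
0 [[200.9, 215.2], [202.5, 209.1], [216.6, 220.8], [234.8, 217.5]] [0.472 0.116 0.001]
15 [[199.6, 219.4], [200.3, 213.6], [218.3, 216.3], [237.2, 207.9]] [0.487 0.116 0.028]
30 [[199.0, 223.4], [198.7, 218.4], [219.4, 211.9], [238.2, 198.8]] [0.495 0.116 0.057]
43 [[199.1, 226.5], [197.8, 222.5], [219.8, 208.2], [237.8, 191.8]] [0.496 0.116 0.083]
50 [[199.3, 227.9], [197.6, 224.5], [219.8, 206.4], [237.2, 188.5]] [0.494 0.116 0.097]
[([0.428, -0.141, -0.001], 0.84)]
[([0.431, -0.125, 0.041], 0.81), ([0.419, 0.129, 0.016], 0.77)]
```

Emit:
arm_command:
  delta_pos:
    - [0,0,0.0006]
    - [0,0,0.0006]
    - [0,0,0.0006]
    - [0,0,0.0006]
    - [0,0,0.0006]
    - [0,0,0]
    - [0,0,0]
    - [0,0,0]
    - [0,0,0]
    - [0,0,0]
  roll: [0,0,0,0,0,0,0,0,0,0]

```text
t: 32.62
tool_pos: [0.3799, 0.1342, 0.0514]
orientation: [-0.029, 3.141, -0.0]
wrist_force: [-0.4, 0.1, -0.8]
opening: 0.17
grip_force: 3.0
```

```bash
python3 f.py;python3 f.py
```

```text
32.7167 [ 0.38   0.134  0.051  0.336 -0.474 -1.072  0.033  0.055 -0.015]
32.8167 [ 0.38   0.134  0.051 -0.503 -0.4   -1.251  0.041  0.028 -0.008]
```

```bash
python3 - <<'E'
from fit import *
b=shot('scene');s=r.sense();t=s['tool_pos'];print(t,s['wrist_force'])
for q in r.regions_of(b,'spatula'):
    m=q['region'];v,u=np.where(m);print(q['confidence'],u.min(),u.max(),v.min(),v.max())
    if 190<u.mean()<260:
        for y in range(v.min(),v.max()+1): print(y,''.join('#' if k else '.' for k in m[y,192:250]))
for th in (-8,-4,0,4,8):
    c,si=np.cos(np.radians(th)),np.sin(np.radians(th)); o=[]
    for P in ((50,20,2.5),(50,-20,2.5),(0,-20,2.5),(0,20,2.5),(32,-20,16.5),(-68,0,114)):
        d=np.array(P)*1e-3-[-.0414,0,.0744]; o.append(T([t[0],t[1],.0186],[[c*d[0]-si*d[2],d[1],si*d[0]+c*d[2]]])[0])
    o=np.array(o); o[:,2]-=o[:,2].min()-(0.0025)   # lowest top edge on floor
    print(th,proj(b,o).round(1).tolist())
E
```

```text
[0.37985572 0.1342158  0.051447  ] [ 0.32614778 -0.44725563 -1.03252814]
0.85 198 232 211 228
211 .......#####..............................................
212 .......#######............................................
213 ......#########...........................................
214 ......##########..........................................
215 .......##########............#####........................
216 .......##########..........#########......................
217 .........#########.........###########....................
218 ...........#######.........#############..................
219 .............#####........###############.................
220 ...............###........###############.................
221 .........................###############..................
222 ........................################..................
223 ........................###############...................
224 .......................###############....................
225 .......................##############.....................
226 .........................###########......................
227 ...........................########.......................
228 .............................#####........................
0.64 282 321 217 273
0.34 344 355 248 265
-8 [[221.4, 214.8], [232.7, 219.6], [223.1, 228.5], [211.6, 223.6], [229.4, 218.9], [202.3, 206.3]]
-4 [[222.5, 213.7], [233.8, 218.4], [224.2, 228.2], [212.7, 223.3], [230.3, 218.2], [201.9, 209.0]]
0 [[223.4, 212.6], [234.7, 217.3], [225.3, 227.9], [213.8, 223.0], [231.1, 217.6], [201.6, 211.8]]
4 [[224.3, 210.8], [235.6, 215.4], [226.2, 226.9], [214.8, 222.0], [231.8, 216.3], [201.2, 213.8]]
8 [[225.0, 209.1], [236.3, 213.7], [227.1, 225.9], [215.7, 221.0], [232.4, 215.0], [200.9, 215.9]]
```

Emit:
arm_command:
  delta_pos:
    - [0,0,0.0005]
    - [0,0,0.0005]
    - [0,0,0.0005]
    - [0,0,0.0005]
    - [0,0,0.0005]
    - [0,0,0.0005]
    - [0,0,0.0005]
    - [0,0,0.0005]
    - [0,0,0]
    - [0,0,0]
  roll: [0,0,0,0,0,0,0,0,0,0]

```text
t: 33.75
tool_pos: [0.3798, 0.1342, 0.0474]
orientation: [-0.029, 3.141, 0.0]
wrist_force: [-0.9, -0.4, 3.2]
opening: 0.17
grip_force: 3.0
```

```bash
python3 f.py; cat > mk.py <<'E'
from fit import *
b=shot('scene')
for q in r.regions_of(b,'spatula'):
    m=q['region'];v,u=np.where(m)
    if 190<u.mean()<260:
        B=u>212; k=np.c_[u[B],v[B]]
        print('blade',k.min(0),k.max(0),k.mean(0).round(2),'FR',k[np.argmax(k@[1,0])],'handle',np.c_[u[~B],v[~B]].min(0),np.c_[u[~B],v[~B]].mean(0).round(2),len(k))
E
python3 mk.py
```

```text
33.85 [ 0.38   0.134  0.047 -1.158 -0.21   2.155  0.001  0.208  0.015]
blade [217 215] [231 228] [223.66 221.47] FR [231 218] handle [198 212] [203.42 216.78] 142
```

Emit:
arm_command:
  delta_pos:
    - [0,0,0]
    - [0,0,0]
    - [0,0,0]
    - [0,0,0]
    - [0,0,0]
    - [0,0,0]
    - [0,0,0]
    - [0,0,0]
    - [0,0,0]
    - [0,0,0]
  roll: [0,0,0,0,0,0,0,0,0,0]
  claw: 0.4

```text
t: 34.78
tool_pos: [0.3798, 0.1342, 0.0475]
orientation: [-0.029, 3.141, -0.0]
wrist_force: [-0.1, 0.4, 0.5]
opening: 0.598
grip_force: 0.0
```

```bash
python3 f.py; python3 mk.py
```

```text
34.8833 [ 0.38   0.134  0.047  0.437  0.408  0.325 -0.005  0.031 -0.019]
blade [213 215] [233 229] [224.99 221.44] FR [233 219] handle [198 209] [205.01 215.49] 130Traceback (most recent call last):
  File "mk.py", line 7, in <module>
    print('blade',k.min(0),k.max(0),k.mean(0).round(2),'FR',k[np.argmax(k@[1,0])],'handle',np.c_[u[~B],v[~B]].min(0),np.c_[u[~B],v[~B]].mean(0).round(2),len(k))
                                                                                           ~~~~~~~~~~~~~~~~~~~~~~^^^
    return umr_minimum(a, axis, None, out, keepdims, initial, where)
ValueError: zero-size array to reduction operation minimum which has no identity
```

Released and standing; go straight up and then away.

Emit:
arm_command:
  delta_pos:
    - [0,0,-0.01]
    - [0,0,-0.02]
    - [0,0,-0.02]
    - [0,0,-0.02]
    - [0,0,-0.02]
    - [0,0,-0.02]
    - [0,0,-0.02]
    - [0,0,-0.02]
    - [0,0,-0.01]
    - [0,0,0]
  roll: [0,0,0,0,0,0,0,0,0,0]

```text
t: 35.82
tool_pos: [0.3817, 0.1345, 0.2099]
orientation: [-0.029, 3.136, 0.001]
wrist_force: [0.5, -0.2, -0.1]
opening: 0.6
grip_force: 0.0
```

Emit:
arm_command:
  delta_pos:
    - [0,0.03,0]
    - [0,0.03,0]
    - [0,0.03,0]
    - [0,0.03,0]
    - [0,0.03,0]
    - [0,0.03,0]
    - [0,0,0]
    - [0,0,0]
    - [0,0,0]
    - [0,0,0]
  roll: [0,0,0,0,0,0,0,0,0,0]

```text
t: 36.65
tool_pos: [0.3761, 0.313, 0.2065]
orientation: [0.027, -3.14, 0.002]
wrist_force: [0.4, 0.2, -0.1]
opening: 0.594
grip_force: 0.0
```

```bash
python3 - <<'E'
from fit import *
np.set_printoptions(precision=4,suppress=True)
a=shot('top');b=shot('scene');s=r.sense();print(s['t'],s['tool_pos'])
for p in (a,b):
    for l in ('coupon','spatula','weight_b','vial_b','marker'): print(l,[(np.round(q['centre'],3).tolist(),round(q['confidence'],2)) for q in r.search_frame(p,l)])
# silhouette fit of spatula: IoU against flat/tilted model
def model(p,x,y,yaw,th):
    c,si=np.cos(th),np.sin(th);im=np.zeros((384,512),np.uint8)
    def hull(P):
        P=np.array(P)*1e-3;Q=np.c_[c*P[:,0]-si*P[:,2],P[:,1],si*P[:,0]+c*P[:,2]]
        if th<0: Q[:,2]-=.05*si
        h=cv2.convexHull(proj(p,T([x,y,yaw],Q)).astype(np.float32)*16)
        cv2.fillPoly(im,[h.astype(np.int32)],1,shift=4)
    hull([(i,j,k) for i in(0,50) for j in(-20,20) for k in(0,2.5)])
    n=np.array([.819,0,.574])*9
    hull([np.array(e)+g*n+[0,w,0] for e in((-11,0,32),(-68,0,114)) for g in(-1,1) for w in(-8,8)])
    hull([(i,j,k) for i in(29,32) for j in(-20,20) for k in(0,16.5)])
    hull([(i,w,k) for i,k in((5,0),(15,0),(-17,25),(-5,35)) for w in(-6,6)])
    return im
ms=[]
for p in (a,b):
    L=[q['region'] for q in r.regions_of(p,'spatula')]
    q0=proj(p,[[.40,.134,.04]])[0]
    L=[m for m in L if np.hypot(*(np.argwhere(m).mean(0)[::-1]-q0))<25]
    if L: ms.append((p,L[0])); print('mask',L[0].sum())
from itertools import product
best=[]
for th in np.radians([-8,-4,0,4,8]):
    r_=max((np.mean([(lambda M:(M&m).sum()/(M|m).sum())(model(p,x,y,yw,th).astype(bool)) for p,m in ms]),x,y,yw) for x,y,yw in product(np.arange(.40,.436,.004),np.arange(.126,.144,.004),(-.06,.02,.1)))
    print(np.degrees(th),np.array(r_))
E
```

```text
36.75 [0.3765 0.3131 0.2071]
coupon [([0.626, 0.144, 0.016], 0.57)]
spatula [([0.426, -0.142, 0.0], 0.86), ([0.419, 0.133, 0.006], 0.6)]
weight_b [([0.483, -0.23, 0.03], 0.7)]
vial_b [([0.573, 0.366, 0.041], 0.46), ([0.418, 0.135, 0.001], 0.46)]
marker []
coupon [([0.629, 0.137, 0.021], 0.62)]
spatula [([0.433, -0.122, 0.041], 0.71), ([0.415, 0.123, 0.018], 0.59), ([0.479, -0.245, 0.035], 0.39)]
weight_b [([0.479, -0.243, 0.035], 0.59)]
vial_b [([0.567, 0.363, 0.031], 0.51)]
marker [([0.375, 0.36, 0.017], 0.59), ([0.479, -0.242, 0.035], 0.59), ([0.596, 0.118, 0.018], 0.57)]
mask 480
mask 357
-8.0 [0.668 0.408 0.134 0.02 ]
-4.0 [0.7692 0.412  0.134  0.02  ]
0.0 [0.8478 0.416  0.134  0.02  ]
4.0 [0.7507 0.42   0.134  0.02  ]
8.0 [ 0.6524  0.42    0.134  -0.06  ]
```

The spatula stands flat: the silhouette fit is best at 0° tilt, with its origin about 0.185 m from the stand's. The coupon lies on the bed and the bystanders have not moved, so I am handing in.

```bash
python3 -c "
from station import r
print(r.finish_job())"
```

```text
the job is handed in; nothing more can be done
None
```

I handed the job in at about 37 s, but no verdict came back: the coupon was pressed home at about 9 N, flipped and lies flat on the cork bed, blue face down. The spatula stands flat on its blade about 0.185 m from the stand's origin, and the bystanders show no movement in the pictures.

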